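Eject the castings and pack the order

TASK

Work the mould's hand lever through four full strokes, right down and all the way back up, to break the white castings loose, and only then lift the castings out of the mould. Pack every casting (head down, stem up) and every clear jar upright in the wooden crate, one per cell and standing on the cell floor, with the tins that are already in the crate left in their cells. Leave the tools and other things on the bench where they are.

Things in the scene. Friction and masses are not known exactly. Their poses are not given: they have to be found in the camera images.
- press: Ejector mould, fixed to the bench: steel base 210 (x) x 260 (y) x 12 mm, origin at the centre of its underside. On its +y half an aluminium mould block 156 x 84 mm, top 45 mm above the bench, two open round cavities of diameter 58 mm, 25 mm deep, centred at x = -38 and +38, y = +55 mm; one may be empty. On its -y half a blue pump with a sprung hand lever pointing to -x.
- lever (a joint): Pump hand lever, rad: 0 = at rest, its bar sloping 0.45 rad up from the pivot towards -x of the press (to the robot); grows as the handle is pushed down, stop at 0.70 (full stroke). A spring returns it to 0 when let go; the handle needs about 3.5 N at first, 8 N at the bottom. Each stroke raises the ejector pads under the castings by 6 mm; they sink again on the return.
- lever_grip (a point): Centre of the lever's black rubber cross handle, a bar of diameter 22 mm and length 90 mm along the press's y axis, 170 mm from the pivot. About 189 mm above the bench at rest, 73 mm at the bottom; moves with the lever on an arc about lever_pivot. Can be pushed down from above with shut fingers.
- lever_pivot (a point): Pivot of the lever, 115 mm above the bench; its axis runs along the press's y.
- crate: Plywood crate on the bench (does not move), 238 (x) x 238 (y) x 28 mm high, floor 4 mm thick, outer walls and dividers 4 mm; 3 x 3 cells. Origin at the centre of its underside. Cell centres at x = -78, 0, +78 and y = -78, 0, +78 mm in this frame; cells are 74 mm square inside. Two or three cells already hold a tin. Beside a packed jar, fingers have most room along the cell diagonals.
- casting1: White cast knob, may be absent (then None). Fluted round head of diameter 52 mm and height 26 mm at the bottom, plain stem of diameter 26 mm above it, 75 mm high in all, about 90 g. Origin at the centre of the head's underside, z up along the stem. Starts head down in a mould cavity (-x one), its underside about 20 mm above the bench, loose enough to be lifted out by the stem.
- casting2: White cast knob, may be absent (then None). Fluted round head of diameter 52 mm and height 26 mm at the bottom, plain stem of diameter 26 mm above it, 75 mm high in all, about 90 g. Origin at the centre of the head's underside, z up along the stem. Starts head down in a mould cavity (+x one), its underside about 20 mm above the bench, loose enough to be lifted out by the stem.
- jar1: Clear jar with black lid and paper label, may be absent (then None): diameter 50 mm (no wider anywhere), height 70 mm, about 160 g with a heavy base, standing on the bench at the start. Origin at the centre of its underside, z up.
- jar2: Clear jar with black lid and paper label, may be absent (then None): diameter 50 mm (no wider anywhere), height 70 mm, about 160 g with a heavy base, standing on the bench at the start. Origin at the centre of its underside, z up.
- jar3: Clear jar with black lid and paper label, may be absent (then None): diameter 50 mm (no wider anywhere), height 70 mm, about 160 g with a heavy base, standing on the bench at the start. Origin at the centre of its underside, z up.
- jar4: Clear jar with black lid and paper label, may be absent (then None): diameter 50 mm (no wider anywhere), height 70 mm, about 160 g with a heavy base, standing on the bench at the start. Origin at the centre of its underside, z up.
- tin1: Squat plain metal tin already packed in a cell of the crate; two or three of tin1 to tin4 are present, the others are None. Diameter 54 mm, height 30 mm. Origin at the centre of its underside. To be left there.
- tin2: Squat plain metal tin already packed in a cell of the crate; two or three of tin1 to tin4 are present, the others are None. Diameter 54 mm, height 30 mm. Origin at the centre of its underside. To be left there.
- tin3: Squat plain metal tin already packed in a cell of the crate; two or three of tin1 to tin4 are present, the others are None. Diameter 54 mm, height 30 mm. Origin at the centre of its underside. To be left there.
- tin4: Squat plain metal tin already packed in a cell of the crate; two or three of tin1 to tin4 are present, the others are None. Diameter 54 mm, height 30 mm. Origin at the centre of its underside. To be left there.
- spatula: Bystander: spatula lying on the bench near the robot's side. To be left where it is.
- driver: Bystander: screwdriver lying on the far part of the bench. To be left where it is.
- clip: Bystander: small black binder clip, 32 x 20 x 16 mm. To be left where it is.
- gear: Bystander: white printed gear, diameter 66 mm, 14 mm thick, lying flat on the bench. To be left where it is.

How it is judged:
By the outcome, as a careful person would: the job done as asked, in the order asked, and still so for the second after the job is handed in, with the robot touching nothing.
Of casting1, casting2 only 1 to 2 are there at a start; the rules pass over those that are not, and their reading is None.
Of jar1, jar2, jar3, jar4 only 3 to 4 are there at a start; the rules pass over those that are not, and their reading is None.
Of tin1, tin2, tin3, tin4 only 2 to 3 are there at a start; the rules pass over those that are not, and their reading is None.
At some moment in a run one of jar1, jar2, jar3, jar4 may be knocked a few centimetres aside while the robot is not near it.
Once in a run the grip may slacken for a moment while it holds something.
It also fails if it takes over 210 s, if anything falls off the work surface, if the arm or the gripper's body presses on something with over 40 N, if the wrist force passes 120 N, or if a joint passes its speed limit or range.

ROBOT

A 6-joint arm with a two-finger parallel gripper is mounted at the origin on the work surface. World frame = base frame: x ahead of the robot, y to its left, z up, the work surface at z = 0. Lengths are in m, angles in rad, forces in N, time in s.
With the tool pointing down it reaches from about 0.25 to 0.85 m from the base axis. Payload 12.5 kg.
Tool frame: the origin (TCP) lies midway between the tips of the shut fingers; the grasp point (between the pads) lies 19 mm behind it; z points along the fingers, y is the line along which they close (so a half turn about z gives the same grasp; the last joint's range is limited). The gripper opens to 93 mm and grips with 3 to 60 N. Pads are 15 mm wide; open, the fingers measure 128 mm over their backs; the gripper's body (75 mm by 188 mm) begins 65 mm behind the grasp point.
Start: joints at [-1.192, 0.351, 1.652, -0, 1.139, -0.085], TCP at [0.246, -0.492, 0.219] pointing down, gripper open.
Joint ranges: [-2.75, 2.75], [-0.79, 2.1], [0.01, 2.65], [-1.57, 4.71], [0.07, 3.14], [-2.87, 2.87]. Speed limits (rad/s): [2.22, 2.22, 2.79, 3.14, 3.14, 3.14].

INTERFACE

Orientations are given as a unit quaternion [x, y, z, w].
In Python, from plant import telemetry, read_camera, arm gives the robot as it stands.
- The arm moves only by the tool drive_tool, never from a script. Its argument "steps" is a list that holds one entry, the list of rows, each a list of 7 numbers: the turn, a rotation vector about the tool's x, y, z in units of 2 rad (1.0 is 2 rad), then the shift along the tool's x, y, z in units of 100 mm (1.0 is 100 mm), then the finger opening in mm, from 0 to 93. A call has exactly 10 rows; each row is the pose to reach, as a shift and turn from the pose commanded when the call began, along the tool's axes at that moment; what a row does not reach only later rows make up. A row lasts 1/8 s, in which the tool goes at most 62.5 mm and 10.7 degrees, less where a joint would pass 70% of its speed; a pose out of reach is approached as far as the arm can. A call with a number of a shift or a turn outside -1 to 1 is refused whole. A call with a gripper value outside its range is refused whole. The fingers move at their own pace and stop on an object; "force" is the grip in N (left out, the last holds). Time passes only in rows, so rows that repeat a pose let the fingers close, or fill a call up. It gives the time, the measured TCP pose, the force, the opening and the grip force at its end, in the units of the state.
- telemetry.sense(): the state, without advancing time (a new reading comes with each control period).
- read_camera(name): name is "scene" or "top"; returns a dict with "frame" (400x640x3 uint8, red, green, blue), "range_z" (400x640 float32, m along the optical axis (not along the pixel's ray), 0 where there is no reading), "mtx" (3x3 intrinsics, pixels), "pose" (4x4, takes a point from camera to world coordinates). Camera axes: x right, y up, looking along -z (the intrinsics and any distortion apply to the point x, -y, -z); pixel columns grow to the right and rows downward; lengths in m; the calibration is good to about 2 mm. A picture is of the moment at which its call begins.
- arm.job_done(): hands the job in; it is judged then, once.
The state is a dict: "t": time; "joints": joint angles; "joint_vel": joint speeds; "joint_torque": joint torques, N m; "ee_pos": TCP position; "eef_rot": TCP orientation; "wrist_force": force on the tool from outside, world axes, zero at the start; "wrist_torque": the same for the moment, N m; "gripper_width": opening from 0.0 (shut) to 1.0 (fully open); "grip_force": force on a finger pad.
Only numpy, scipy, OpenCV 4.12 (cv2) and the standard library are available. Lean on these libraries where they do the work, as an engineer would, in place of code of your own. Each camera call takes 0.05 s, during which the arm holds its last target. There are 200 camera calls.

## Working session

There is one attempt and no reset: what is moved stays moved. The work goes in short steps, Python scripts to look and compute and a tool call to move; the robot and the scene stay as the last step left them, time stands still between calls to the robot, and variables do not carry over. Pictures are saved under pics/ and viewed, at most 14 in all, crops included, and the job is handed in when it is done.

Besides the shell and the picture viewer there is one more tool, called after "Call:" as a command line: name --argument value ..., lists and objects as JSON in quotes. drive_tool: Moves the arm, as the interface text tells. Shifts and turns lie within -1 to 1; 1 stands for 100 mm of shift or 2 rad of turn. Its arguments: {"type":"object","properties":{"steps":{"type":"array","items":{"type":"array","items":{"type":"array","items":{"type":"number"}}}},"force":{"type":"number"}},"required":["steps"]}

```bash
ls; mkdir -p pics
python3 - <<'E'
from plant import telemetry, read_camera
import cv2,numpy as np
print(telemetry.sense())
for n in("scene","top"):
    d=read_camera(n); np.savez('/tmp/%s0.npz'%n,**d)
    cv2.imwrite(f'pics/{n}0.png',d['frame'][:,:,::-1]); print(d['mtx'],d['pose'],d.keys())
E
```

```text
pics
{'t': 0.0, 'joints': array([-1.19159681e+00,  3.51236308e-01,  1.65243140e+00, -1.19027064e-05,
        1.13913582e+00, -8.45960902e-02]), 'joint_vel': array([-5.47872846e-04, -2.17398990e-03,  1.50379233e-04, -6.64274935e-06,
       -3.09376194e-04, -7.90041418e-04]), 'joint_torque': array([-6.94418686e-04, -4.97322428e+01, -2.85252786e+01,  6.98929676e-02,
        2.57809967e-02, -8.98116627e-05]), 'ee_pos': array([ 0.24592893, -0.49155259,  0.21809863]), 'eef_rot': array([ 9.73231234e-01,  2.29827322e-01, -9.42047514e-05, -5.98084605e-04]), 'wrist_force': array([ 0.54645906, -0.02482698, -0.29734709]), 'wrist_torque': array([-0.01275382,  0.02682132,  0.02012457]), 'grip_force': 0.0, 'gripper_width': 1.0019333695705093}
[[403.47230251   0.         325.31918666]
 [  0.         403.47230251 198.03455076]
 [  0.           0.           1.        ]] [[ 0.29624123 -0.62083272  0.72581532  1.31477443]
 [ 0.95511177  0.19385433 -0.22401342 -0.19895482]
 [-0.00162758  0.75959676  0.65039228  0.77897136]
 [ 0.          0.          0.          1.        ]] dict_keys(['frame', 'range_z', 'mtx', 'pose'])
[[455.16540741   0.         317.89632531]
 [  0.         455.16540741 207.99598092]
 [  0.           0.           1.        ]] [[-0.0037365   0.9830231  -0.18344378  0.40396242]
 [-0.99998685 -0.00302858  0.00413904  0.00708123]
 [ 0.0035132   0.18345684  0.98302149  1.08713035]
 [ 0.          0.          0.          1.        ]] dict_keys(['frame', 'range_z', 'mtx', 'pose'])
```

View pics/top0.png

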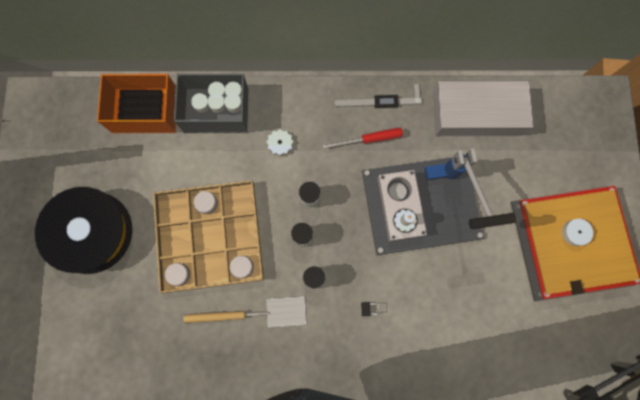

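View pics/scene0.png

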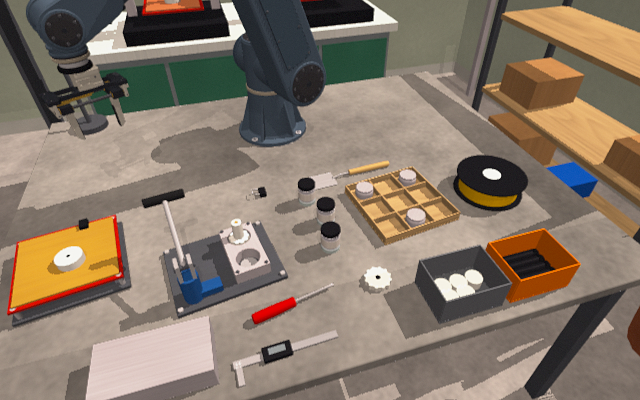

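The top view shows the crate (corners near (155,190), (255,183), (262,283), (163,290)) with tins at (204,202), (176,273) and (241,267). There are three jars with lids at (309,192), (302,233) and (314,277). One casting sits in the near mould cavity at (404,218), the other cavity is empty, and the lever handle is at (491,221).

```bash
cat > h.py <<'E'
import cv2,numpy as np
def ray(d,u,v,z):
    K,P=d['mtx'],d['pose']
    c=np.array([(u-K[0,2])/K[0,0],-(v-K[1,2])/K[1,1],-1.])
    r=P[:3,:3]@c; o=P[:3,3]
    return o+r*(z-o[2])/r[2]
def proj(d,p):
    P=d['pose']; c=P[:3,:3].T@(np.array(p)-P[:3,3]); K=d['mtx']
    return np.array([K[0,0]*c[0]/-c[2]+K[0,2], -K[1,1]*c[1]/-c[2]+K[1,2]])
def cloud(d):
    v,u=np.mgrid[:400,:640]; z=d['range_z']; K,P=d['mtx'],d['pose']
    c=np.stack([(u-K[0,2])/K[0,0]*z,-(v-K[1,2])/K[1,1]*z,-z],-1)
    return c@P[:3,:3].T+P[:3,3]
def jars(d,box=(270,150,350,320)):
    x0,y0,x1,y1=box; f=d['frame'].max(2); m=((f<45)).astype(np.uint8)
    m[:,:x0]=0;m[:,x1:]=0;m[:y0]=0;m[y1:]=0
    n,l,s,c=cv2.connectedComponentsWithStats(m)
    return [(s[i],c[i],ray(d,*c[i],.07)) for i in range(1,n) if s[i,4]>60]
E
python3 - <<'E'
from h import *
d=dict(np.load('/tmp/top0.npz')); C=cloud(d)
f=d['frame'];hsv=cv2.cvtColor(f,cv2.COLOR_RGB2HSV)
for j in jars(d): print('jar',j)
for n,(x0,y0,x1,y1),lo,hi in [('crate',(145,175,272,300),.022,.034),('base',(355,150,490,260),.009,.016),('block',(375,165,430,245),.041,.049),('stem',(385,200,425,240),.085,.105),('handle',(455,200,530,240),.15,.24)]:
    m=np.zeros((400,640),np.uint8); m[y0:y1,x0:x1]=((C[...,2]>lo)&(C[...,2]<hi))[y0:y1,x0:x1]
    p=C[m>0]; print(n,len(p),p.mean(0) if len(p) else '', )
    if len(p)>5:
        (a,b),wh,an=cv2.minAreaRect((p[:,:2]*1000).astype(np.float32)); print('  rect mm',a,b,wh,an)
# bilateral handle by colour
m=np.zeros((400,640),np.uint8); m[205:235,462:520]=(f.max(2)<45)[205:235,462:520]
ys,xs=np.nonzero(m);print('handle px',len(xs),cv2.minAreaRect(np.stack([xs,ys],1).astype(np.float32)))
print('bench z',np.median(C[330:380,150:300,2]))
big=cv2.resize(f[150:320,140:540],None,fx=2,fy=2,interpolation=cv2.INTER_CUBIC)
cv2.imwrite('pics/crop1.png',big[:,:,::-1])
E
```

```text
crate 2194 [0.52528594 0.26518046 0.02771817]
  rect mm 540.2877807617188 265.0330810546875 (238.9123077392578, 239.10232543945312) 6.996381759643555
base 5041 [ 0.60623963 -0.25538183  0.0116864 ]
  rect mm 616.1310424804688 -247.35714721679688 (210.25631713867188, 260.2005310058594) 8.247576713562012
block 1548 [ 0.60239511 -0.1934676   0.04455599]
  rect mm 608.3861694335938 -193.2379150390625 (156.84225463867188, 85.2824935913086) 8.402652740478516
stem 112 [ 0.56986593 -0.19756193  0.09392293]
  rect mm 570.1105346679688 -197.88775634765625 (24.300931930541992, 24.320646286010742) 32.41098403930664
handle 613 [ 0.54968396 -0.34058757  0.19326359]
  rect mm 563.4783935546875 -340.6932067871094 (57.653499603271484, 90.37134552001953) 8.379871368408203
handle px 16 ((474.7999572753906, 223.10000610351562), (7.212489604949951, 9.475231170654297), 81.8698959350586)
bench z -0.0013399016857704726
```

View pics/crop1.png

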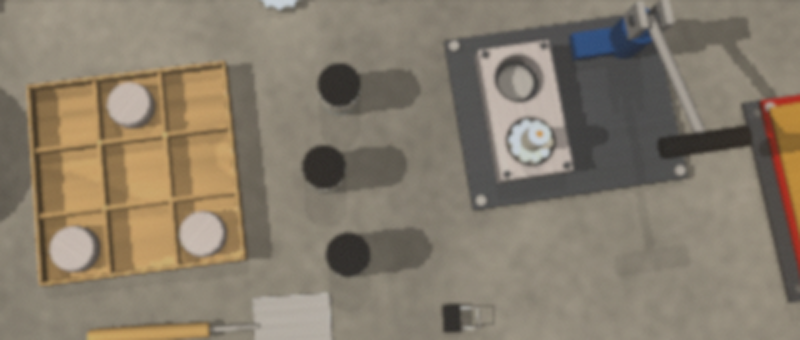

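The crop confirms the same layout. Tins are in crate cells (+78,0), (-78,+78) and (-78,-78). Next I'm measuring the jars, tins and handle.

```bash
cat >> h.py <<'E'
def blobs(d,lo,hi,box,amin=40):
    C=cloud(d);x0,y0,x1,y1=box;m=np.zeros((400,640),np.uint8)
    m[y0:y1,x0:x1]=((C[...,2]>lo)&(C[...,2]<hi))[y0:y1,x0:x1]
    n,l,s,c=cv2.connectedComponentsWithStats(m);out=[]
    for i in range(1,n):
        if s[i,4]>=amin:
            p=C[l==i];(a,b),r=cv2.minEnclosingCircle((p[:,:2]*1000).astype(np.float32)); out.append(np.round([a,b,r,np.median(p[:,2])*1000,len(p)],1))
    return out
E
python3 - <<'E'
from h import *
d=dict(np.load('/tmp/top0.npz')); C=cloud(d)
print('jars',blobs(d,.06,.076,(265,150,350,310)))
print('tins',blobs(d,.0315,.04,(150,180,270,295)))
c,s=np.cos(np.radians(8.3)),np.sin(np.radians(8.3))
D=C[...,:2]-[.6161,-.2474]; px=c*D[...,0]+s*D[...,1]; py=-s*D[...,0]+c*D[...,1]
m=(C[...,2]>.15)&(px<-60)&(px>-130)&(py<0)&(abs(py+85)<70)
print('handle px %s py %s z %s'%tuple(np.percentile(a[m]*1000,[1,50,99]).round(1) for a in(px,py,C[...,2])))
m=(C[...,2]>.09)&(px>0)&(px<110)&(py<-20)&(py>-140); print(np.percentile(px[m]*1000,[1,99]),C[m][:,2].max())
E
```

```text
jars [array([633.8,  23.6,  24.8,  69. , 366. ]), array([538.4,  40.8,  24.7,  68.9, 380. ]), array([439.9,  14. ,  24.8,  69. , 393. ])]
tins [array([619.3, 272.6,  25.3,  33.7, 270. ]), array([466.4, 182.3,  24.6,  33.3, 268. ]), array([449.1, 330.1,  24.8,  33.2, 266. ])]Traceback (most recent call last):
  File "<stdin>", line 8, in <module>
  File "<stdin>", line 8, in <genexpr>
    return _quantile_unchecked(
        a, q, axis, out, overwrite_input, method, keepdims, weights)
    return _ureduce(a,
                    func=_quantile_ureduce_func,
    ...<5 lines>...
                    overwrite_input=overwrite_input,
                    method=method)
    r = func(a, **kwargs)
    result = _quantile(arr,
                       quantiles=q,
    ...<2 lines>...
                       out=out,
                       weights=wgt)
    slices_having_nans = np.isnan(arr[-1, ...])
                                  ~~~^^^^^^^^^
IndexError: index -1 is out of bounds for axis 0 with size 0
```

```bash
cat >> h.py <<'E'
c,s=np.cos(np.radians(8.3)),np.sin(np.radians(8.3))
def press(C):
    D=C[...,:2]-[.6161,-.2474]; return (c*D[...,0]+s*D[...,1])*1000,(-s*D[...,0]+c*D[...,1])*1000
def pw(px,py): return np.array([616.1+c*px-s*py,-247.4+s*px+c*py])
cc,cs=np.cos(np.radians(7)),np.sin(np.radians(7))
def cw(x,y): return np.array([540.3+cc*x-cs*y,265.0+cs*x+cc*y])
E
python3 - <<'E'
from h import *
d=dict(np.load('/tmp/top0.npz')); C=cloud(d); px,py=press(C)
m=(C[...,2]>.15)&(px<-40)&(px>-130)&(abs(py+85)<70)
for lo in range(-100,-50,5):
    k=m&(px>=lo)&(px<lo+5)
    if k.any(): print(lo,k.sum(),np.percentile(py[k],[1,99]).round(),np.median(C[k][:,2]).round(3))
for p in[(-83,-85),(-100,-85),(-95,-85)]: print(p,pw(*p))
for q in [(78,78),(78,-78),(-78,0),(0,0),(0,78),(0,-78)]: print(q,cw(*q))
E
```

```text
-95 115 [-126.  -40.] 0.194
-90 124 [-128.  -40.] 0.198
-85 118 [-129.  -41.] 0.199
-80 110 [-127.  -40.] 0.197
-75 50 [-127.  -42.] 0.193
-70 15 [-90. -79.] 0.185
-65 15 [-89. -80.] 0.183
-60 14 [-89. -79.] 0.18
-55 16 [-89. -79.] 0.179
(-83, -85) [ 546.23963659 -343.49125675]
(-100, -85) [ 529.41769818 -345.94531217]
(-95, -85) [ 534.36532712 -345.22353117]
(78, 78) [608.21279104 351.92440861]
(78, -78) [627.22440861 197.08720896]
(-78, 0) [462.88140017 255.49419121]
(0, 0) [540.3 265. ]
(0, 78) [530.79419121 342.41859983]
(0, -78) [549.80580879 187.58140017]
```

Call:
drive_tool --steps '[[[0,0,0.08,0.2,0,-0.1,0],[0,0,0.16,0.4,0,-0.2,0],[0,0,0.232,0.6,0,-0.3,0],[0,0,0.232,0.8,0,-0.3,0],[0,0,0.232,1,0,-0.3,0],[0,0,0.232,1,0,-0.3,0],[0,0,0.232,1,0,-0.3,0],[0,0,0.232,1,0,-0.3,0],[0,0,0.232,1,0,-0.3,0],[0,0,0.232,1,0,-0.3,0]]]' --force 30

```text
t: 1.35
ee_pos: [0.3353, -0.4473, 0.2486]
eef_rot: [1.0, -0.0, 0.0, -0.0]
wrist_force: [0.6, 0.3, 0.2]
gripper_width: 0.012
grip_force: 0.0
```

Call:
drive_tool --steps '[[[0,0,0,0.2,-0.1,0,0],[0,0,0,0.4,-0.2,0,0],[0,0,0,0.6,-0.3,0,0],[0,0,0,0.8,-0.4,0,0],[0,0,0,1,-0.5,0,0],[0,0,0,1,-0.5,0,0],[0,0,0,1,-0.5,0,0],[0,0,0,1,-0.5,0,0],[0,0,0,1,-0.5,0,0],[0,0,0,1,-0.5,0,0]]]'

```text
t: 2.6
ee_pos: [0.4353, -0.3973, 0.2487]
eef_rot: [1.0, -0.0, 0.0, 0.0]
wrist_force: [-0.1, -0.1, -0.2]
gripper_width: 0.003
grip_force: 0.0
```

Call:
drive_tool --steps '[[[0,0,0,0.2,-0.1,0,0],[0,0,0,0.4,-0.2,0,0],[0,0,0,0.6,-0.3,0,0],[0,0,0,0.8,-0.4,0,0],[0,0,0,1,-0.5,0,0],[0,0,0,1,-0.5,0,0],[0,0,0,1,-0.5,0,0],[0,0,0,1,-0.5,0,0],[0,0,0,1,-0.5,0,0],[0,0,0,1,-0.5,0,0]]]'

```text
t: 3.85
ee_pos: [0.5353, -0.3474, 0.2487]
eef_rot: [1.0, -0.0, 0.0, 0.0]
wrist_force: [-0.8, 0.3, -0.5]
gripper_width: 0.003
grip_force: 0.0
```

Call:
drive_tool --steps '[[[0,0,0,0.05,-0.02,0.1,0],[0,0,0,0.11,-0.04,0.2,0],[0,0,0,0.11,-0.04,0.3,0],[0,0,0,0.11,-0.04,0.38,0],[0,0,0,0.11,-0.04,0.38,0],[0,0,0,0.11,-0.04,0.38,0],[0,0,0,0.11,-0.04,0.38,0],[0,0,0,0.11,-0.04,0.38,0],[0,0,0,0.11,-0.04,0.38,0],[0,0,0,0.11,-0.04,0.38,0]]]'

```text
t: 5.1
ee_pos: [0.5465, -0.3431, 0.2107]
eef_rot: [1.0, -0.0, 0.0, -0.0]
wrist_force: [-0.5, -0.0, -0.7]
gripper_width: 0.01
grip_force: 0.0
```

Call:
drive_tool --steps '[[[0,0,0,0,0,0.1,0],[0,0,0,-0.04,0,0.2,0],[0,0,0,-0.08,0.01,0.3,0],[0,0,0,-0.11,0.02,0.4,0],[0,0,0,-0.13,0.02,0.5,0],[0,0,0,-0.15,0.02,0.6,0],[0,0,0,-0.16,0.02,0.7,0],[0,0,0,-0.16,0.02,0.7,0],[0,0,0,-0.16,0.02,0.7,0],[0,0,0,-0.16,0.02,0.7,0]]]'

```text
t: 6.35
ee_pos: [0.5306, -0.3452, 0.1409]
eef_rot: [1.0, -0.0, 0.0, 0.0]
wrist_force: [-3.7, -1.3, 3.8]
gripper_width: 0.003
grip_force: 2.4
```

Call:
drive_tool --steps '[[[0,0,0,-0.01,0,0.1,0],[0,0,0,-0.01,0,0.2,0],[0,0,0,0,0,0.3,0],[0,0,0,0.02,0,0.4,0],[0,0,0,0.04,0,0.5,0],[0,0,0,0.05,0,0.54,0],[0,0,0,0.05,0,0.57,0],[0,0,0,0.05,0,0.57,0],[0,0,0,0.05,0,0.57,0],[0,0,0,0.05,0,0.57,0]]]'

```text
t: 7.6
ee_pos: [0.5358, -0.3449, 0.0841]
eef_rot: [1.0, -0.0, 0.0, -0.0]
wrist_force: [-2.9, 0.8, 6.5]
gripper_width: 0.003
grip_force: 3.1
```

Call:
drive_tool --steps '[[[0,0,0,0,0,0.02,0],[0,0,0,0,0,0.03,0],[0,0,0,0,0,0.03,0],[0,0,0,0,0,0.03,0],[0,0,0,0,0,0.03,0],[0,0,0,0,0,0.03,0],[0,0,0,0,0,0.03,0],[0,0,0,0,0,0.03,0],[0,0,0,0,0,0.03,0],[0,0,0,0,0,0.03,0]]]'

```text
t: 8.85
ee_pos: [0.5361, -0.345, 0.0829]
eef_rot: [1.0, -0.0, 0.001, 0.0]
wrist_force: [-7.3, 6.3, 21.7]
gripper_width: 0.005
grip_force: 11.4
```

Run:
```python
from plant import read_camera
from h import *
a=[]
d=read_camera("scene"); cv2.imwrite('pics/s1.png',cv2.resize(d['frame'][140:340,100:340],None,fx=3,fy=3)[:,:,::-1])
```

```text
(no output)
```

View pics/s1.png

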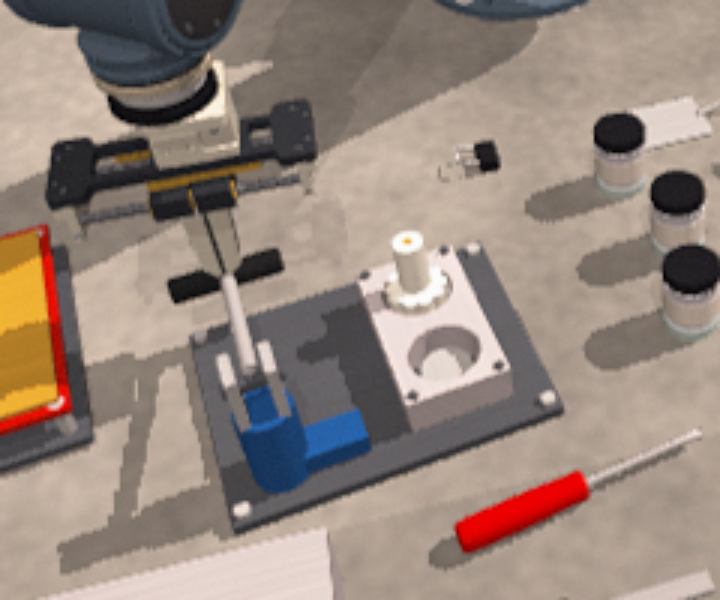

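The lever is at its stop: z stopped at 83 mm with about 22 N. I'll raise it fully and then do three more strokes.

Call:
drive_tool --steps '[[[0,0,0,-0.04,0,-0.2,0],[0,0,0,-0.06,0,-0.4,0],[0,0,0,-0.05,0,-0.6,0],[0,0,0,0,0,-0.8,0],[0,0,0,0.05,0,-0.95,0],[0,0,0,0.05,0,-1,0],[0,0,0,0.05,0,-1,0],[0,0,0,0.05,0,-1,0],[0,0,0,0.05,0,-1,0],[0,0,0,0.05,0,-1,0]]]'

```text
t: 10.15
ee_pos: [0.5404, -0.3452, 0.1804]
eef_rot: [1.0, -0.0, -0.0, -0.0]
wrist_force: [1.9, -0.6, 2.7]
gripper_width: 0.001
grip_force: 1.1
```

Call:
drive_tool --steps '[[[0,0,0,0.03,-0.01,-0.1,0],[0,0,0,0.06,-0.02,-0.2,0],[0,0,0,0.06,-0.02,-0.3,0],[0,0,0,0.06,-0.02,-0.3,0],[0,0,0,0.06,-0.02,-0.3,0],[0,0,0,0.06,-0.02,-0.3,0],[0,0,0,0.06,-0.02,-0.3,0],[0,0,0,0.06,-0.02,-0.3,0],[0,0,0,0.06,-0.02,-0.3,0],[0,0,0,0.06,-0.02,-0.3,0]]]'

```text
t: 11.4
ee_pos: [0.5465, -0.3432, 0.2106]
eef_rot: [1.0, -0.0, -0.0, 0.0]
wrist_force: [0.9, 1.1, -0.4]
gripper_width: 0.005
grip_force: 0.0
```

Run:
```python
from plant import read_camera
from h import *
d=read_camera("scene"); cv2.imwrite('pics/s2.png',cv2.resize(d['frame'][140:340,100:340],None,fx=3,fy=3)[:,:,::-1])
```

```text
(no output)
```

View pics/s2.png

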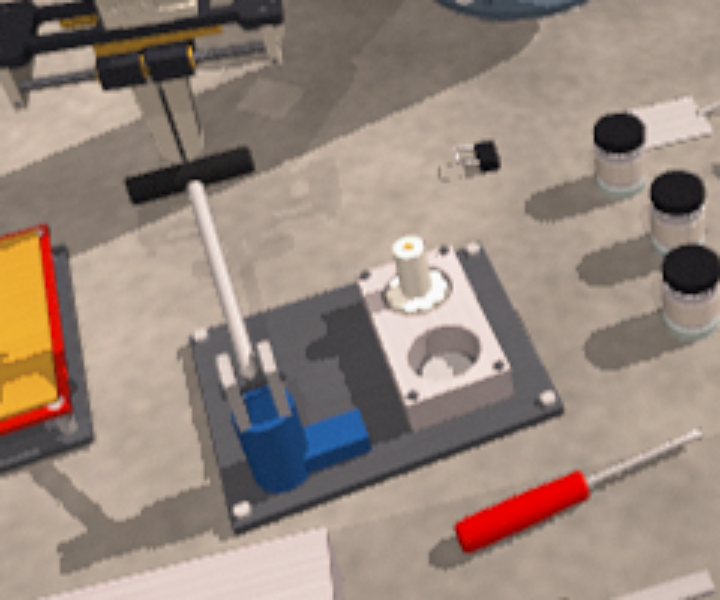

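The lever is back at rest, with the handle at crop (190,175) under the finger tips, and the casting has settled. Now strokes 2 to 4.

Call:
drive_tool --steps '[[[0,0,0,0,0,0.1,0],[0,0,0,-0.04,0,0.2,0],[0,0,0,-0.08,0.01,0.3,0],[0,0,0,-0.11,0.02,0.4,0],[0,0,0,-0.13,0.02,0.5,0],[0,0,0,-0.15,0.02,0.6,0],[0,0,0,-0.16,0.02,0.7,0],[0,0,0,-0.16,0.02,0.7,0],[0,0,0,-0.16,0.02,0.7,0],[0,0,0,-0.16,0.02,0.7,0]]]'

```text
t: 12.7
ee_pos: [0.5306, -0.3452, 0.1409]
eef_rot: [1.0, -0.0, 0.0, 0.0]
wrist_force: [-3.5, -1.1, 6.0]
gripper_width: 0.006
grip_force: 2.4
```

Call:
drive_tool --steps '[[[0,0,0,-0.01,0,0.15,0],[0,0,0,0,0,0.3,0],[0,0,0,0.03,0,0.45,0],[0,0,0,0.05,0,0.57,0],[0,0,0,0.05,0,0.6,0],[0,0,0,0.05,0,0.6,0],[0,0,0,0.05,0,0.6,0],[0,0,0,0.05,0,0.6,0],[0,0,0,0.05,0,0.6,0],[0,0,0,0.05,0,0.6,0]]]'

```text
t: 13.95
ee_pos: [0.5356, -0.345, 0.0828]
eef_rot: [1.0, -0.0, 0.0, 0.0]
wrist_force: [-10.4, 4.5, 24.5]
gripper_width: 0.003
grip_force: 12.0
```

Call:
drive_tool --steps '[[[0,0,0,-0.04,0,-0.2,0],[0,0,0,-0.06,0,-0.4,0],[0,0,0,-0.05,0,-0.6,0],[0,0,0,0,0,-0.8,0],[0,0,0,0.05,0,-0.95,0],[0,0,0,0.05,0,-1,0],[0,0,0,0.05,0,-1,0],[0,0,0,0.05,0,-1,0],[0,0,0,0.05,0,-1,0],[0,0,0,0.05,0,-1,0]]]'

```text
t: 15.2
ee_pos: [0.5404, -0.3452, 0.1803]
eef_rot: [1.0, -0.0, -0.0, -0.0]
wrist_force: [0.7, 0.0, 2.3]
gripper_width: 0.003
grip_force: 1.1
```

Call:
drive_tool --steps '[[[0,0,0,0.03,-0.01,-0.1,0],[0,0,0,0.06,-0.02,-0.2,0],[0,0,0,0.06,-0.02,-0.3,0],[0,0,0,0.06,-0.02,-0.3,0],[0,0,0,0.06,-0.02,-0.3,0],[0,0,0,0.06,-0.02,-0.3,0],[0,0,0,0.06,-0.02,-0.3,0],[0,0,0,0.06,-0.02,-0.3,0],[0,0,0,0.06,-0.02,-0.3,0],[0,0,0,0.06,-0.02,-0.3,0]]]'

```text
t: 16.45
ee_pos: [0.5465, -0.3432, 0.2106]
eef_rot: [1.0, -0.0, -0.0, -0.0]
wrist_force: [-0.7, 0.3, -0.5]
gripper_width: 0.004
grip_force: 0.0
```

Call:
drive_tool --steps '[[[0,0,0,0,0,0.1,0],[0,0,0,-0.04,0,0.2,0],[0,0,0,-0.08,0.01,0.3,0],[0,0,0,-0.11,0.02,0.4,0],[0,0,0,-0.13,0.02,0.5,0],[0,0,0,-0.15,0.02,0.6,0],[0,0,0,-0.16,0.02,0.7,0],[0,0,0,-0.16,0.02,0.7,0],[0,0,0,-0.16,0.02,0.7,0],[0,0,0,-0.16,0.02,0.7,0]]]'

```text
t: 17.7
ee_pos: [0.5306, -0.3452, 0.1409]
eef_rot: [1.0, -0.0, 0.0, 0.0]
wrist_force: [-3.0, -0.5, 4.4]
gripper_width: 0.005
grip_force: 2.4
```

Call:
drive_tool --steps '[[[0,0,0,-0.01,0,0.15,0],[0,0,0,0,0,0.3,0],[0,0,0,0.03,0,0.45,0],[0,0,0,0.05,0,0.57,0],[0,0,0,0.05,0,0.6,0],[0,0,0,0.05,0,0.6,0],[0,0,0,0.05,0,0.6,0],[0,0,0,0.05,0,0.6,0],[0,0,0,0.05,0,0.6,0],[0,0,0,0.05,0,0.6,0]]]'

```text
t: 18.95
ee_pos: [0.5356, -0.345, 0.0828]
eef_rot: [1.0, -0.0, 0.0, 0.0]
wrist_force: [-10.4, 4.1, 24.0]
gripper_width: 0.004
grip_force: 12.0
```

Call:
drive_tool --steps '[[[0,0,0,-0.04,0,-0.2,0],[0,0,0,-0.06,0,-0.4,0],[0,0,0,-0.05,0,-0.6,0],[0,0,0,0,0,-0.8,0],[0,0,0,0.05,0,-0.95,0],[0,0,0,0.05,0,-1,0],[0,0,0,0.05,0,-1,0],[0,0,0,0.05,0,-1,0],[0,0,0,0.05,0,-1,0],[0,0,0,0.05,0,-1,0]]]'

```text
t: 20.2
ee_pos: [0.5404, -0.3452, 0.1804]
eef_rot: [1.0, -0.0, -0.0, -0.0]
wrist_force: [1.9, -0.6, 1.5]
gripper_width: 0.005
grip_force: 1.1
```

Call:
drive_tool --steps '[[[0,0,0,0.03,-0.01,-0.1,0],[0,0,0,0.06,-0.02,-0.2,0],[0,0,0,0.06,-0.02,-0.3,0],[0,0,0,0.06,-0.02,-0.3,0],[0,0,0,0.06,-0.02,-0.3,0],[0,0,0,0.06,-0.02,-0.3,0],[0,0,0,0.06,-0.02,-0.3,0],[0,0,0,0.06,-0.02,-0.3,0],[0,0,0,0.06,-0.02,-0.3,0],[0,0,0,0.06,-0.02,-0.3,0]]]'

```text
t: 21.45
ee_pos: [0.5465, -0.3432, 0.2107]
eef_rot: [1.0, -0.0, 0.0, 0.0]
wrist_force: [0.1, -0.6, -0.6]
gripper_width: 0.004
grip_force: 0.0
```

Call:
drive_tool --steps '[[[0,0,0,0,0,0.1,0],[0,0,0,-0.04,0,0.2,0],[0,0,0,-0.08,0.01,0.3,0],[0,0,0,-0.11,0.02,0.4,0],[0,0,0,-0.13,0.02,0.5,0],[0,0,0,-0.15,0.02,0.6,0],[0,0,0,-0.16,0.02,0.7,0],[0,0,0,-0.16,0.02,0.7,0],[0,0,0,-0.16,0.02,0.7,0],[0,0,0,-0.16,0.02,0.7,0]]]'

```text
t: 22.7
ee_pos: [0.5306, -0.3452, 0.1409]
eef_rot: [1.0, -0.0, 0.0, 0.0]
wrist_force: [-3.8, -0.7, 5.3]
gripper_width: 0.006
grip_force: 2.4
```

Call:
drive_tool --steps '[[[0,0,0,-0.01,0,0.15,0],[0,0,0,0,0,0.3,0],[0,0,0,0.03,0,0.45,0],[0,0,0,0.05,0,0.57,0],[0,0,0,0.05,0,0.6,0],[0,0,0,0.05,0,0.6,0],[0,0,0,0.05,0,0.6,0],[0,0,0,0.05,0,0.6,0],[0,0,0,0.05,0,0.6,0],[0,0,0,0.05,0,0.6,0]]]'

```text
t: 23.95
ee_pos: [0.5356, -0.345, 0.0828]
eef_rot: [1.0, -0.0, 0.0, 0.0]
wrist_force: [-10.7, 5.1, 24.4]
gripper_width: 0.006
grip_force: 12.0
```

Call:
drive_tool --steps '[[[0,0,0,-0.04,0,-0.2,0],[0,0,0,-0.06,0,-0.4,0],[0,0,0,-0.05,0,-0.6,0],[0,0,0,0,0,-0.8,0],[0,0,0,0.05,0,-0.95,0],[0,0,0,0.05,0,-1,0],[0,0,0,0.05,0,-1,0],[0,0,0,0.05,0,-1,0],[0,0,0,0.05,0,-1,0],[0,0,0,0.05,0,-1,0]]]'

```text
t: 25.2
ee_pos: [0.5404, -0.3452, 0.1804]
eef_rot: [1.0, -0.0, -0.0, -0.0]
wrist_force: [1.8, -0.6, 2.3]
gripper_width: 0.003
grip_force: 1.1
```

Call:
drive_tool --steps '[[[0,0,0,0.03,-0.01,-0.1,0],[0,0,0,0.06,-0.02,-0.2,0],[0,0,0,0.06,-0.02,-0.3,0],[0,0,0,0.06,-0.02,-0.4,0],[0,0,0,0.06,-0.02,-0.5,0],[0,0,0,0.06,-0.02,-0.6,0],[0,0,0,0.06,-0.02,-0.6,0],[0,0,0,0.06,-0.02,-0.6,0],[0,0,0,0.06,-0.02,-0.6,0],[0,0,0,0.06,-0.02,-0.6,0]]]'

```text
t: 26.45
ee_pos: [0.5465, -0.3431, 0.2403]
eef_rot: [1.0, -0.0, -0.0, -0.0]
wrist_force: [0.1, -0.2, -0.6]
gripper_width: 0.001
grip_force: 0.0
```

Run:
```python
from plant import telemetry,read_camera
from h import *
print(telemetry.sense()['joints'].round(3))
d=read_camera("top"); print('stem',blobs(d,.085,.105,(385,195,425,240))); print('jars',blobs(d,.06,.076,(260,140,360,320)))
```

```text
[-0.633  0.508  1.359 -0.     1.275  0.938]
stem [array([ 570.3, -198.3,   12.8,   93.6,  113. ])]
jars [array([633.4,  24. ,  25.1,  69.1, 364. ]), array([538.6,  41. ,  24.8,  68.9, 380. ]), array([440.1,  14. ,  24.9,  69. , 395. ])]
```

Call:
drive_tool --steps '[[[0,0,-0.09,0.03,-0.1,0,50],[0,0,-0.18,0.06,-0.2,0,50],[0,0,-0.27,0.09,-0.3,0,50],[0,0,-0.36,0.12,-0.45,0,50],[0,0,-0.45,0.15,-0.6,0,50],[0,0,-0.54,0.18,-0.75,0,50],[0,0,-0.63,0.21,-0.9,0,50],[0,0,-0.72,0.24,-1,0,50],[0,0,-0.785,0.24,-1,0,50],[0,0,-0.785,0.24,-1,0,50]]]'

```text
t: 27.75
ee_pos: [0.5705, -0.2431, 0.2406]
eef_rot: [0.708, 0.706, -0.0, -0.0]
wrist_force: [0.5, 0.8, 0.2]
gripper_width: 0.539
grip_force: 0.0
```

Call:
drive_tool --steps '[[[0,0,0,0.15,0,0,50],[0,0,0,0.3,0,0.1,50],[0,0,0,0.45,0,0.25,50],[0,0,0,0.45,0,0.4,50],[0,0,0,0.45,0,0.55,50],[0,0,0,0.45,0,0.7,50],[0,0,0,0.45,0,0.8,50],[0,0,0,0.45,0,0.9,50],[0,0,0,0.45,0,0.9,50],[0,0,0,0.45,0,0.9,50]]]'

```text
t: 29.0
ee_pos: [0.5708, -0.1983, 0.1511]
eef_rot: [0.707, 0.707, 0.0, 0.0]
wrist_force: [1.1, 0.7, 0.7]
gripper_width: 0.536
grip_force: 0.0
```

Down, close, and lift by 100 mm.

Call:
drive_tool --steps '[[[0,0,0,0,0,0.15,50],[0,0,0,0,0,0.3,50],[0,0,0,0,0,0.45,50],[0,0,0,0,0,0.6,50],[0,0,0,0,0,0.75,50],[0,0,0,0,0,0.85,50],[0,0,0,0,0,0.92,50],[0,0,0,0,0,0.92,50],[0,0,0,0,0,0.92,15],[0,0,0,0,0,0.92,15]]]' --force 25

```text
t: 30.25
ee_pos: [0.5708, -0.1983, 0.0591]
eef_rot: [0.707, 0.707, 0.0, 0.0]
wrist_force: [-1.0, 0.1, -0.0]
gripper_width: 0.367
grip_force: 0.0
```

Call:
drive_tool --steps '[[[0,0,0,0,0,0,15],[0,0,0,0,0,0,15],[0,0,0,0,0,0,15],[0,0,0,0,0,0,15],[0,0,0,0,0,-0.05,15],[0,0,0,0,0,-0.1,15],[0,0,0,0,0,-0.2,15],[0,0,0,0,0,-0.3,15],[0,0,0,0,0,-0.4,15],[0,0,0,0,0,-0.4,15]]]'

```text
t: 31.5
ee_pos: [0.5711, -0.1984, 0.0997]
eef_rot: [0.707, 0.707, 0.0, 0.001]
wrist_force: [0.3, -0.1, -1.5]
gripper_width: 0.267
grip_force: 25.0
```

Call:
drive_tool --steps '[[[0,0,0,0,0,-0.2,15],[0,0,0,0,0,-0.4,15],[0,0,0,0.05,0,-0.6,15],[0,0,0,0.15,0,-0.8,15],[0,0,0,0.25,0,-0.8,15],[0,0,0,0.35,0,-0.8,15],[0,0,0,0.45,0,-0.8,15],[0,0,0,0.55,0,-0.8,15],[0,0,0,0.63,0,-0.8,15],[0,0,0,0.63,0,-0.8,15]]]'

```text
t: 32.75
ee_pos: [0.5707, -0.1347, 0.1786]
eef_rot: [0.707, 0.707, -0.0, -0.0]
wrist_force: [-0.4, 0.3, -0.3]
gripper_width: 0.275
grip_force: 25.0
```

Call:
drive_tool --steps '[[[0,0,0,0.1,0,0,15],[0,0,0,0.2,0,0,15],[0,0,0,0.3,0,0,15],[0,0,0,0.45,0,0,15],[0,0,0,0.6,0,0,15],[0,0,0,0.7,0,0,15],[0,0,0,0.8,0,0,15],[0,0,0,0.9,0,0,15],[0,0,0,1,0,0,15],[0,0,0,1,0,0,15]]]'

```text
t: 34.0
ee_pos: [0.5708, -0.0346, 0.1786]
eef_rot: [0.707, 0.707, -0.0, -0.0]
wrist_force: [0.8, 0.6, -0.9]
gripper_width: 0.277
grip_force: 25.0
```

Call:
drive_tool --steps '[[[0,0,0,0.1,0,0,15],[0,0,0,0.2,0,0,15],[0,0,0,0.3,0,0,15],[0,0,0,0.45,0,0,15],[0,0,0,0.6,0,0,15],[0,0,0,0.7,0,0,15],[0,0,0,0.8,0,0,15],[0,0,0,0.9,0,0,15],[0,0,0,1,0,0,15],[0,0,0,1,0,0,15]]]'

```text
t: 35.25
ee_pos: [0.5708, 0.0654, 0.1786]
eef_rot: [0.707, 0.707, 0.0, -0.0]
wrist_force: [0.3, -0.4, -0.9]
gripper_width: 0.273
grip_force: 25.0
```

Call:
drive_tool --steps '[[[0,0,0,0.1,0,0,15],[0,0,0,0.2,0,0,15],[0,0,0,0.3,0,0,15],[0,0,0,0.45,0,0,15],[0,0,0,0.6,0,0,15],[0,0,0,0.7,0,0,15],[0,0,0,0.8,0,0,15],[0,0,0,0.9,0,0,15],[0,0,0,1,0,0,15],[0,0,0,1,0,0,15]]]'

```text
t: 36.5
ee_pos: [0.5709, 0.1654, 0.1786]
eef_rot: [0.707, 0.707, -0.0, -0.0]
wrist_force: [0.2, 0.2, -1.4]
gripper_width: 0.274
grip_force: 25.0
```

Call:
drive_tool --steps '[[[0,0,0,0.1,-0.05,0,15],[0,0,0,0.2,-0.1,0,15],[0,0,0,0.3,-0.15,0,15],[0,0,0,0.45,-0.2,0,15],[0,0,0,0.6,-0.25,0,15],[0,0,0,0.7,-0.3,0,15],[0,0,0,0.8,-0.3,0,15],[0,0,0,0.9,-0.3,0,15],[0,0,0,1,-0.3,0,15],[0,0,0,1,-0.3,0,15]]]'

```text
t: 37.75
ee_pos: [0.541, 0.2654, 0.1785]
eef_rot: [0.707, 0.707, -0.0, -0.0]
wrist_force: [-0.5, 0.1, -1.1]
gripper_width: 0.274
grip_force: 25.0
```

Run:
```python
from plant import telemetry,read_camera
from h import *
print({k:np.round(v,4) for k,v in telemetry.sense().items() if k in('ee_pos','eef_rot','grip_force','gripper_width')})
d=read_camera("scene"); cv2.imwrite('pics/s3.png',cv2.resize(d['frame'][50:290,240:560],None,fx=2.4,fy=2.4)[:,:,::-1])
```

```text
{'ee_pos': array([0.541 , 0.2654, 0.1785]), 'eef_rot': array([ 0.7072,  0.707 , -0.    , -0.    ]), 'grip_force': np.float64(24.9965), 'gripper_width': np.float64(0.2741)}
```

View pics/s3.png

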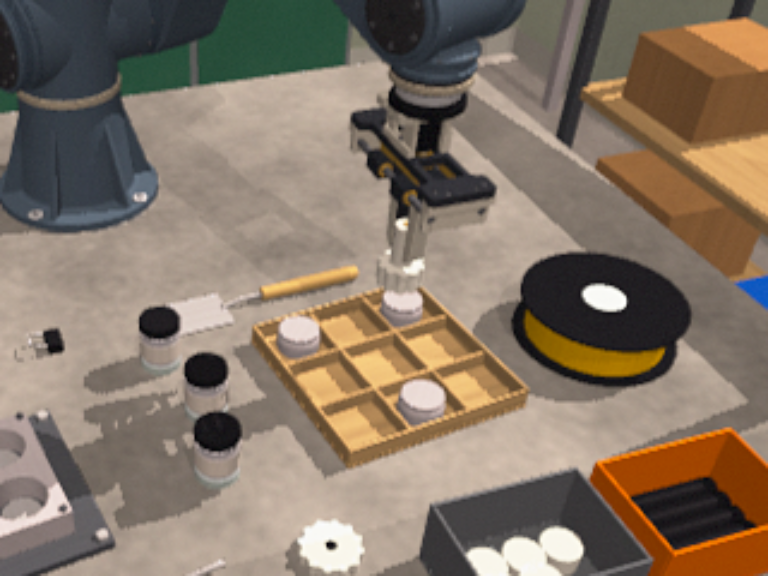

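The casting is held upright over the free centre cell, with the head at crop (400,270). Lowering it now.

Call:
drive_tool --steps '[[[0,0,0,0,0,0.1,15],[0,0,0,0,0,0.2,15],[0,0,0,0,0,0.3,15],[0,0,0,0,0,0.45,15],[0,0,0,0,0,0.6,15],[0,0,0,0,0,0.7,15],[0,0,0,0,0,0.8,15],[0,0,0,0,0,0.85,15],[0,0,0,0,0,0.9,15],[0,0,0,0,0,0.9,15]]]'

```text
t: 39.05
ee_pos: [0.541, 0.2649, 0.0885]
eef_rot: [0.707, 0.707, -0.0, -0.0]
wrist_force: [0.5, 0.2, -1.0]
gripper_width: 0.276
grip_force: 25.0
```

Call:
drive_tool --steps '[[[0,0,0,0,0,0.1,15],[0,0,0,0,0,0.2,15],[0,0,0,0,0,0.3,15],[0,0,0,0,0,0.36,15],[0,0,0,0,0,0.4,15],[0,0,0,0,0,0.42,15],[0,0,0,0,0,0.44,15],[0,0,0,0,0,0.44,15],[0,0,0,0,0,0.44,15],[0,0,0,0,0,0.44,15]]]'

```text
t: 40.3
ee_pos: [0.5411, 0.2649, 0.0448]
eef_rot: [0.707, 0.707, 0.0, 0.0]
wrist_force: [-0.6, 0.1, -1.3]
gripper_width: 0.28
grip_force: 25.0
```

Call:
drive_tool --steps '[[[0,0,0,0,0,0.01,15],[0,0,0,0,0,0.02,15],[0,0,0,0,0,0.02,15],[0,0,0,0,0,0.02,50],[0,0,0,0,0,0.02,50],[0,0,0,0,0,0.02,50],[0,0,0,0,0,0.02,50],[0,0,0,0,0,0.02,50],[0,0,0,0,0,0.02,50],[0,0,0,0,0,0.02,50]]]'

```text
t: 41.55
ee_pos: [0.541, 0.2648, 0.0426]
eef_rot: [0.707, 0.707, -0.0, -0.0]
wrist_force: [-0.1, -0.4, 0.5]
gripper_width: 0.541
grip_force: 0.0
```

Call:
drive_tool --steps '[[[0,0,0,0,0,-0.1,50],[0,0,0,0,0,-0.2,50],[0,0,0,0,0,-0.35,50],[0,0,0,0,0,-0.5,50],[0,0,0,0,0,-0.65,50],[0,0,0,0,0,-0.8,50],[0,0,0,-0.3,0,-0.9,66],[0,0,0,-0.6,0,-0.9,66],[0,0,0,-1,0,-0.9,66],[0,0,0,-1,0,-0.9,66]]]'

```text
t: 42.8
ee_pos: [0.5411, 0.163, 0.1333]
eef_rot: [0.708, 0.706, -0.0, 0.0]
wrist_force: [0.6, -0.2, -0.5]
gripper_width: 0.709
grip_force: 0.0
```

Call:
drive_tool --steps '[[[0,0,0,-0.2,0.2,0,66],[0,0,0,-0.4,0.4,0,66],[0,0,0,-0.6,0.6,0,66],[0,0,0,-0.8,0.8,0,66],[0,0,0,-1,0.93,0,66],[0,0,0,-1,0.93,0,66],[0,0,0,-1,0.93,0,66],[0,0,0,-1,0.93,0,66],[0,0,0,-1,0.93,0,66],[0,0,0,-1,0.93,0,66]]]'

```text
t: 44.05
ee_pos: [0.6338, 0.065, 0.1327]
eef_rot: [0.707, 0.707, 0.0, 0.0]
wrist_force: [0.3, -0.8, 0.3]
gripper_width: 0.707
grip_force: 0.0
```

Run:
```python
from plant import telemetry,read_camera
from h import *
d=read_camera("top"); print('jars',blobs(d,.06,.076,(260,140,370,330)));print('crate high',blobs(d,.045,.085,(150,180,270,295),20))
d=read_camera("scene"); cv2.imwrite('pics/s4.png',cv2.resize(d['frame'][120:290,240:480],None,fx=3,fy=3)[:,:,::-1])
```

```text
jars []
crate high [array([541.9, 264. ,  12.9,  76.8, 136. ])]
```

View pics/s4.png

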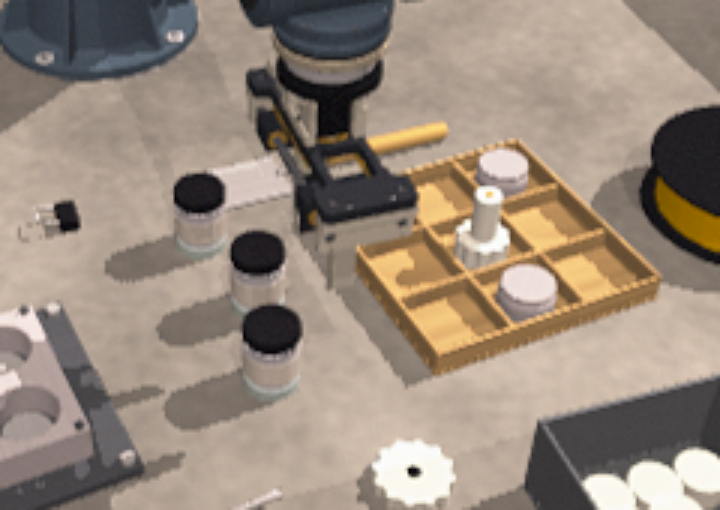

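The casting stands in the centre cell at crop (485,225), and the jars appear unmoved. I'll check them with the scene camera while stopped.

Run:
```python
from plant import telemetry,read_camera
from h import *
d=read_camera("scene"); print('jars',blobs(d,.06,.076,(290,165,350,260)))
d=dict(np.load('/tmp/scene0.npz')); print('jars0',blobs(d,.06,.076,(290,165,350,260)))
print(telemetry.sense()['ee_pos'])
```

```text
jars [array([443. ,  12.8,  26.4,  67.5, 180. ]), array([540.3,  41.2,  25.3,  67.8, 211. ]), array([636.6,  24.1,  26.4,  68. , 256. ])]
jars0 [array([441.8,  12.8,  26.2,  67.7, 178. ]), array([539. ,  41.4,  26.7,  67.9, 209. ]), array([635.3,  22.3,  26. ,  68. , 257. ])]
[0.63380864 0.06482642 0.13265722]
```

Call:
drive_tool --steps '[[[0,0,0,-0.15,0,0,66],[0,0,0,-0.3,0,0,66],[0,0,0,-0.41,0,0.1,66],[0,0,0,-0.41,0,0.25,66],[0,0,0,-0.41,0,0.4,66],[0,0,0,-0.41,0,0.55,66],[0,0,0,-0.41,0,0.7,66],[0,0,0,-0.41,0,0.85,66],[0,0,0,-0.41,0,1,66],[0,0,0,-0.41,0,1,66]]]'

```text
t: 45.45
ee_pos: [0.6331, 0.0238, 0.0313]
eef_rot: [0.707, 0.707, -0.001, -0.001]
wrist_force: [0.5, -0.6, -0.7]
gripper_width: 0.709
grip_force: 0.0
```

Call:
drive_tool --steps '[[[0,0,0,0,0,0,66],[0,0,0,0,0,0,40],[0,0,0,0,0,0,40],[0,0,0,0,0,0,40],[0,0,0,0,0,0,40],[0,0,0,0,0,0,40],[0,0,0,0,0,-0.1,40],[0,0,0,0,0,-0.2,40],[0,0,0,0,0,-0.35,40],[0,0,0,0,0,-0.5,40]]]' --force 30

```text
t: 46.7
ee_pos: [0.6339, 0.0237, 0.0839]
eef_rot: [0.707, 0.707, 0.0, 0.0]
wrist_force: [0.1, 0.0, -1.2]
gripper_width: 0.531
grip_force: 30.0
```

Call:
drive_tool --steps '[[[0,0,0,0.05,0,-0.1,40],[0,0,0,0.15,0,-0.2,40],[0,0,0,0.25,0,-0.3,40],[0,0,0,0.4,0,-0.3,40],[0,0,0,0.55,0,-0.3,40],[0,0,0,0.7,0,-0.3,40],[0,0,0,0.8,0,-0.3,40],[0,0,0,0.9,0,-0.3,40],[0,0,0,1,0,-0.3,40],[0,0,0,1,0,-0.3,40]]]'

```text
t: 47.95
ee_pos: [0.6339, 0.1244, 0.1126]
eef_rot: [0.707, 0.707, 0.0, 0.0]
wrist_force: [-0.5, 1.2, -1.1]
gripper_width: 0.533
grip_force: 30.0
```

Call:
drive_tool --steps '[[[0,0,0,0.1,-0.02,0,40],[0,0,0,0.25,-0.04,0,40],[0,0,0,0.4,-0.065,0,40],[0,0,0,0.5,-0.065,0,40],[0,0,0,0.6,-0.065,0,40],[0,0,0,0.7,-0.065,0,40],[0,0,0,0.735,-0.065,0,40],[0,0,0,0.735,-0.065,0.1,40],[0,0,0,0.735,-0.065,0.2,40],[0,0,0,0.735,-0.065,0.2,40]]]'

```text
t: 49.2
ee_pos: [0.6268, 0.1968, 0.0912]
eef_rot: [0.708, 0.707, -0.001, -0.001]
wrist_force: [1.2, -0.1, -1.0]
gripper_width: 0.535
grip_force: 30.0
```

Call:
drive_tool --steps '[[[0,0,0,0,0,0.1,40],[0,0,0,0,0,0.2,40],[0,0,0,0,0,0.3,40],[0,0,0,0,0,0.4,40],[0,0,0,0,0,0.48,40],[0,0,0,0,0,0.52,40],[0,0,0,0,0,0.55,40],[0,0,0,0,0,0.55,40],[0,0,0,0,0,0.55,40],[0,0,0,0,0,0.55,40]]]'

```text
t: 50.45
ee_pos: [0.6276, 0.1973, 0.0379]
eef_rot: [0.707, 0.707, 0.0, 0.0]
wrist_force: [0.4, 0.9, -1.5]
gripper_width: 0.535
grip_force: 30.0
```

Call:
drive_tool --steps '[[[0,0,0,0,0,0.01,40],[0,0,0,0,0,0.02,40],[0,0,0,0,0,0.02,40],[0,0,0,0,0,0.02,40],[0,0,0,0,0,0.02,64],[0,0,0,0,0,0.02,64],[0,0,0,0,0,0.02,64],[0,0,0,0,0,0.02,64],[0,0,0,0,0,0.02,64],[0,0,0,0,0,0.02,64]]]'

```text
t: 51.7
ee_pos: [0.6275, 0.1972, 0.0356]
eef_rot: [0.707, 0.707, -0.0, -0.0]
wrist_force: [0.0, -0.1, 0.5]
gripper_width: 0.686
grip_force: 0.0
```

Call:
drive_tool --steps '[[[0,0,0,0,0,-0.1,64],[0,0,0,0,0,-0.2,64],[0,0,0,0,0,-0.35,64],[0,0,0,0,0,-0.5,64],[0,0,0,0,0,-0.65,64],[0,0,0,0,0,-0.8,64],[0,0,0,-0.2,0,-0.9,66],[0,0,0,-0.5,0,-0.9,66],[0,0,0,-0.8,0,-0.9,66],[0,0,0,-0.8,0,-0.9,66]]]'

```text
t: 52.95
ee_pos: [0.6273, 0.1146, 0.1258]
eef_rot: [0.708, 0.706, -0.0, -0.0]
wrist_force: [-0.6, 0.2, 0.0]
gripper_width: 0.711
grip_force: 0.0
```

Run:
```python
from plant import telemetry,read_camera
from h import *
d=read_camera("scene"); print('jars',blobs(d,.06,.085,(290,150,350,270)),blobs(d,.06,.085,(350,160,470,245)))
d=read_camera("top"); print('jars',blobs(d,.06,.079,(150,140,370,330)))
print(telemetry.sense()['ee_pos'])
```

```text
jars [array([442.1,  12.1,  26.1,  67.7, 180. ]), array([540.6,  39.8,  26.8,  67.8, 216. ])] [array([544.1, 262.9,  13.7,  75.7,  77. ]), array([629.6, 196.5,  25.8,  71.8, 256. ])]
jars [array([538.5,  40.9,  24.9,  68.9, 381. ]), array([440. ,  14. ,  24.8,  68.7, 393. ])]
[0.62734395 0.11681883 0.125764  ]
```

Call:
drive_tool --steps '[[[0,0,0,-0.2,-0.2,0,66],[0,0,0,-0.4,-0.4,0,66],[0,0,0,-0.6,-0.6,0,66],[0,0,0,-0.76,-0.8,0,66],[0,0,0,-0.76,-0.888,0,66],[0,0,0,-0.76,-0.888,0,66],[0,0,0,-0.76,-0.888,0.1,66],[0,0,0,-0.76,-0.888,0.2,66],[0,0,0,-0.76,-0.888,0.3,66],[0,0,0,-0.76,-0.888,0.3,66]]]'

```text
t: 54.3
ee_pos: [0.5381, 0.0414, 0.0945]
eef_rot: [0.707, 0.707, -0.001, -0.001]
wrist_force: [0.2, 0.2, -0.0]
gripper_width: 0.709
grip_force: 0.0
```

Call:
drive_tool --steps '[[[0,0,0,0,0,0.1,66],[0,0,0,0,0,0.2,66],[0,0,0,0,0,0.3,66],[0,0,0,0,0,0.4,66],[0,0,0,0,0,0.5,66],[0,0,0,0,0,0.6,66],[0,0,0,0,0,0.64,66],[0,0,0,0,0,0.64,66],[0,0,0,0,0,0.64,66],[0,0,0,0,0,0.64,66]]]'

```text
t: 55.55
ee_pos: [0.5387, 0.0414, 0.032]
eef_rot: [0.707, 0.707, 0.0, 0.0]
wrist_force: [-0.1, 0.5, 0.1]
gripper_width: 0.713
grip_force: 0.0
```

Call:
drive_tool --steps '[[[0,0,0,0,0,0,66],[0,0,0,0,0,0,40],[0,0,0,0,0,0,40],[0,0,0,0,0,0,40],[0,0,0,0,0,0,40],[0,0,0,0,0,0,40],[0,0,0,0,0,-0.1,40],[0,0,0,0,0,-0.2,40],[0,0,0,0,0,-0.35,40],[0,0,0,0,0,-0.5,40]]]' --force 30

```text
t: 56.8
ee_pos: [0.5387, 0.0413, 0.083]
eef_rot: [0.707, 0.707, 0.0, 0.0]
wrist_force: [0.5, 0.3, -1.8]
gripper_width: 0.533
grip_force: 30.0
```

Call:
drive_tool --steps '[[[0,0,0,0,0,-0.15,40],[0,0,0,0,0,-0.3,40],[0,0,0,0,0,-0.45,40],[0,0,0,0,0,-0.6,40],[0,0,0,0.1,0,-0.65,40],[0,0,0,0.2,0,-0.65,40],[0,0,0,0.35,0,-0.65,40],[0,0,0,0.5,0,-0.65,40],[0,0,0,0.6,0,-0.65,40],[0,0,0,0.6,0,-0.65,40]]]'

```text
t: 58.05
ee_pos: [0.5385, 0.1021, 0.1465]
eef_rot: [0.707, 0.707, -0.0, -0.0]
wrist_force: [0.0, -0.1, -1.5]
gripper_width: 0.535
grip_force: 30.0
```

Call:
drive_tool --steps '[[[0,0,0,0.1,0,0,40],[0,0,0,0.2,0.1,0,40],[0,0,0,0.3,0.2,0,40],[0,0,0,0.45,0.3,0,40],[0,0,0,0.6,0.4,0,40],[0,0,0,0.7,0.5,0,40],[0,0,0,0.8,0.6,0,40],[0,0,0,0.9,0.695,0,40],[0,0,0,1,0.695,0,40],[0,0,0,1,0.695,0,40]]]'

```text
t: 59.3
ee_pos: [0.6079, 0.2019, 0.1465]
eef_rot: [0.707, 0.707, -0.0, -0.0]
wrist_force: [-0.8, -1.0, -1.8]
gripper_width: 0.535
grip_force: 30.0
```

Call:
drive_tool --steps '[[[0,0,0,0.1,0,0,40],[0,0,0,0.2,0,0,40],[0,0,0,0.3,0,0,40],[0,0,0,0.45,0,0,40],[0,0,0,0.6,0,0,40],[0,0,0,0.7,0,0,40],[0,0,0,0.8,0,0,40],[0,0,0,0.9,0,0,40],[0,0,0,1,0,0,40],[0,0,0,1,0,0,40]]]'

```text
t: 60.55
ee_pos: [0.6082, 0.3019, 0.1466]
eef_rot: [0.707, 0.707, 0.0, -0.0]
wrist_force: [-0.7, -0.0, -1.0]
gripper_width: 0.533
grip_force: 30.0
```

Call:
drive_tool --steps '[[[0,0,0,0.1,0,0,40],[0,0,0,0.2,0,0,40],[0,0,0,0.3,0,0,40],[0,0,0,0.4,0,0,40],[0,0,0,0.51,0,0,40],[0,0,0,0.51,0,0,40],[0,0,0,0.51,0,0.1,40],[0,0,0,0.51,0,0.25,40],[0,0,0,0.51,0,0.4,40],[0,0,0,0.51,0,0.4,40]]]'

```text
t: 61.8
ee_pos: [0.6075, 0.3517, 0.1045]
eef_rot: [0.708, 0.707, -0.002, -0.001]
wrist_force: [0.3, 0.3, -2.3]
gripper_width: 0.534
grip_force: 30.0
```

Call:
drive_tool --steps '[[[0,0,0,0,0,0.1,40],[0,0,0,0,0,0.25,40],[0,0,0,0,0,0.4,40],[0,0,0,0,0,0.5,40],[0,0,0,0,0,0.6,40],[0,0,0,0,0,0.65,40],[0,0,0,0,0,0.68,40],[0,0,0,0,0,0.68,40],[0,0,0,0,0,0.68,40],[0,0,0,0,0,0.68,40]]]'

```text
t: 63.05
ee_pos: [0.6084, 0.3523, 0.0389]
eef_rot: [0.707, 0.707, 0.0, 0.0]
wrist_force: [0.1, -0.3, -1.9]
gripper_width: 0.532
grip_force: 30.0
```

Call:
drive_tool --steps '[[[0,0,0,0,0,0.01,40],[0,0,0,0,0,0.025,40],[0,0,0,0,0,0.025,40],[0,0,0,0,0,0.025,40],[0,0,0,0,0,0.025,64],[0,0,0,0,0,0.025,64],[0,0,0,0,0,0.025,64],[0,0,0,0,0,0.025,64],[0,0,0,0,0,0.025,64],[0,0,0,0,0,0.025,64]]]'

```text
t: 64.3
ee_pos: [0.6083, 0.3523, 0.0361]
eef_rot: [0.707, 0.707, -0.0, -0.0]
wrist_force: [0.1, -0.4, -0.5]
gripper_width: 0.688
grip_force: 0.0
```

Call:
drive_tool --steps '[[[0,0,0,0,0,-0.1,64],[0,0,0,0,0,-0.2,64],[0,0,0,0,0,-0.35,64],[0,0,0,0,0,-0.5,64],[0,0,0,0,0,-0.65,64],[0,0,0,0,0,-0.8,64],[0,0,0,0,0,-0.9,66],[0,0,0,0,-0.3,-0.9,66],[0,0,0,0,-0.6,-0.9,66],[0,0,0,0,-0.68,-0.9,66]]]'

```text
t: 65.55
ee_pos: [0.5392, 0.3525, 0.1264]
eef_rot: [0.707, 0.707, -0.0, -0.0]
wrist_force: [1.0, -0.1, 0.4]
gripper_width: 0.709
grip_force: 0.0
```

Call:
drive_tool --steps '[[[0,0,0,-0.2,-0.2,0,66],[0,0,0,-0.4,-0.4,0,66],[0,0,0,-0.6,-0.6,0,66],[0,0,0,-0.8,-0.8,0,66],[0,0,0,-1,-1,0,66],[0,0,0,-1,-1,0,66],[0,0,0,-1,-1,0,66],[0,0,0,-1,-1,0,66],[0,0,0,-1,-1,0,66],[0,0,0,-1,-1,0,66]]]'

```text
t: 66.8
ee_pos: [0.4404, 0.2526, 0.1261]
eef_rot: [0.707, 0.707, -0.0, 0.0]
wrist_force: [-0.8, 0.0, -0.1]
gripper_width: 0.71
grip_force: 0.0
```

Call:
drive_tool --steps '[[[0,0,0,-0.2,0,0,66],[0,0,0,-0.4,0,0,66],[0,0,0,-0.6,0,0,66],[0,0,0,-0.8,0,0,66],[0,0,0,-1,0,0,66],[0,0,0,-1,0,0,66],[0,0,0,-1,0,0,66],[0,0,0,-1,0,0,66],[0,0,0,-1,0,0,66],[0,0,0,-1,0,0,66]]]'

```text
t: 68.05
ee_pos: [0.4401, 0.1527, 0.1261]
eef_rot: [0.707, 0.707, -0.0, -0.0]
wrist_force: [0.2, -0.3, 0.4]
gripper_width: 0.71
grip_force: 0.0
```

Run:
```python
from plant import telemetry,read_camera
from h import *
d=read_camera("scene"); print('jars',blobs(d,.06,.085,(270,150,350,270)),blobs(d,.06,.085,(350,160,470,245)))
cv2.imwrite('pics/s5.png',cv2.resize(d['frame'][120:290,240:480],None,fx=3,fy=3)[:,:,::-1])
d=read_camera("top"); print('jars',blobs(d,.06,.079,(150,140,370,330)))
print(telemetry.sense()['ee_pos'])
```

```text
jars [array([442.2,  13.3,  26.2,  67.6, 182. ])] [array([543. , 263.2,  14.5,  75. ,  85. ]), array([622.9, 341. ,  26. ,  72.3, 232. ]), array([629.8, 197.7,  26.6,  71.9, 253. ])]
jars [array([628.6, 197.1,  25.1,  72.5, 385. ]), array([620. , 342.1,  25.4,  72.8, 395. ]), array([541.8, 264.4,  13. ,  76.2,  92. ]), array([439.9,  14. ,  24.8,  68.9, 393. ])]
[0.44010887 0.1525734  0.1261199 ]
```

View pics/s5.png

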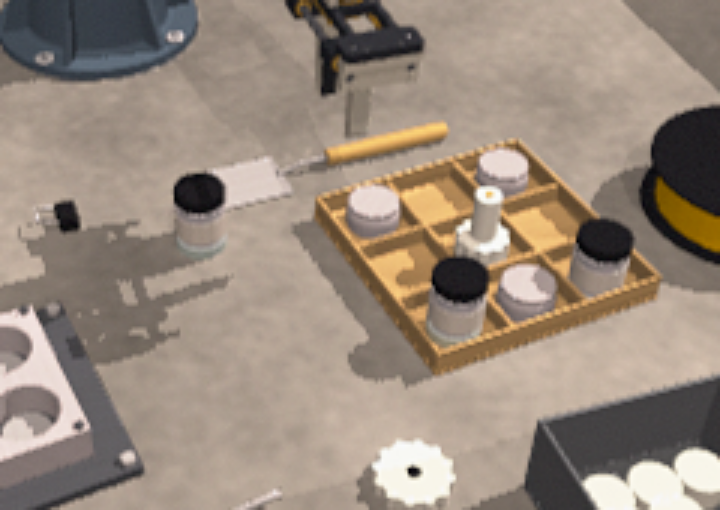

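Both packed jars stand in their cells. The far-left one has been nudged about 10 mm within its cell but is upright at full height. Now the last jar, at (0.440, 0.014).

Call:
drive_tool --steps '[[[0,0,0,-0.2,0,0,66],[0,0,0,-0.4,0,0,66],[0,0,0,-0.6,0,0,66],[0,0,0,-0.8,0,0,66],[0,0,0,-0.9,0,0,66],[0,0,0,-0.9,0,0,66],[0,0,0,-0.9,0,0,66],[0,0,0,-0.9,0,0,66],[0,0,0,-0.9,0,0,66],[0,0,0,-0.9,0,0,66]]]'

```text
t: 69.4
ee_pos: [0.4401, 0.0626, 0.1261]
eef_rot: [0.707, 0.707, 0.0, 0.0]
wrist_force: [0.4, 0.4, -0.1]
gripper_width: 0.708
grip_force: 0.0
```

Call:
drive_tool --steps '[[[0,0,0,-0.2,0,0,66],[0,0,0,-0.4,0,0,66],[0,0,0,-0.486,0,0,66],[0,0,0,-0.486,0,0.1,66],[0,0,0,-0.486,0,0.25,66],[0,0,0,-0.486,0,0.4,66],[0,0,0,-0.486,0,0.6,66],[0,0,0,-0.486,0,0.8,66],[0,0,0,-0.486,0,0.94,66],[0,0,0,-0.486,0,0.94,66]]]'

```text
t: 70.65
ee_pos: [0.4394, 0.0142, 0.0313]
eef_rot: [0.707, 0.707, -0.001, -0.001]
wrist_force: [-0.1, 0.3, 0.4]
gripper_width: 0.707
grip_force: 0.0
```

Call:
drive_tool --steps '[[[0,0,0,0,0,0,66],[0,0,0,0,0,0,40],[0,0,0,0,0,0,40],[0,0,0,0,0,0,40],[0,0,0,0,0,0,40],[0,0,0,0,0,0,40],[0,0,0,0,0,-0.1,40],[0,0,0,0,0,-0.2,40],[0,0,0,0,0,-0.35,40],[0,0,0,0,0,-0.5,40]]]' --force 30

```text
t: 71.9
ee_pos: [0.4401, 0.0139, 0.0834]
eef_rot: [0.707, 0.707, 0.0, 0.0]
wrist_force: [-0.4, 0.2, -1.8]
gripper_width: 0.533
grip_force: 30.0
```

Call:
drive_tool --steps '[[[0,0,0,0.05,0,-0.1,40],[0,0,0,0.15,0,-0.2,40],[0,0,0,0.25,0,-0.3,40],[0,0,0,0.4,0,-0.3,40],[0,0,0,0.55,0,-0.3,40],[0,0,0,0.7,0,-0.3,40],[0,0,0,0.8,0,-0.3,40],[0,0,0,0.9,0,-0.3,40],[0,0,0,1,0,-0.3,40],[0,0,0,1,0,-0.3,40]]]'

```text
t: 73.15
ee_pos: [0.4401, 0.1143, 0.1121]
eef_rot: [0.707, 0.707, -0.0, -0.0]
wrist_force: [0.6, -0.4, -1.9]
gripper_width: 0.534
grip_force: 30.0
```

Call:
drive_tool --steps '[[[0,0,0,0.1,0.03,0,40],[0,0,0,0.2,0.06,0,40],[0,0,0,0.3,0.1,0,40],[0,0,0,0.45,0.15,0,40],[0,0,0,0.6,0.2,0,40],[0,0,0,0.7,0.228,0,40],[0,0,0,0.8,0.228,0,40],[0,0,0,0.9,0.228,0,40],[0,0,0,1,0.228,0,40],[0,0,0,1,0.228,0,40]]]'

```text
t: 74.4
ee_pos: [0.4629, 0.2144, 0.1121]
eef_rot: [0.707, 0.707, 0.0, 0.0]
wrist_force: [-0.1, 0.5, -0.8]
gripper_width: 0.533
grip_force: 30.0
```

Call:
drive_tool --steps '[[[0,0,0,0.1,0,0,40],[0,0,0,0.2,0,0,40],[0,0,0,0.3,0,0,40],[0,0,0,0.4,0,0,40],[0,0,0,0.416,0,0,40],[0,0,0,0.416,0,0.1,40],[0,0,0,0.416,0,0.2,40],[0,0,0,0.416,0,0.3,40],[0,0,0,0.416,0,0.3,40],[0,0,0,0.416,0,0.3,40]]]'

```text
t: 75.65
ee_pos: [0.4632, 0.2554, 0.0822]
eef_rot: [0.707, 0.707, 0.0, 0.0]
wrist_force: [-0.3, -0.4, -0.7]
gripper_width: 0.534
grip_force: 30.0
```

Call:
drive_tool --steps '[[[0,0,0,0,0,0.1,40],[0,0,0,0,0,0.2,40],[0,0,0,0,0,0.3,40],[0,0,0,0,0,0.38,40],[0,0,0,0,0,0.42,40],[0,0,0,0,0,0.45,40],[0,0,0,0,0,0.46,40],[0,0,0,0,0,0.46,40],[0,0,0,0,0,0.46,40],[0,0,0,0,0,0.46,40]]]'

```text
t: 76.9
ee_pos: [0.4631, 0.2555, 0.0365]
eef_rot: [0.707, 0.707, 0.0, 0.0]
wrist_force: [-3.6, -1.8, 6.2]
gripper_width: 0.536
grip_force: 30.0
```

Call:
drive_tool --steps '[[[0,0,0,0,0,0,40],[0,0,0,0,0,0,60],[0,0,0,0,0,0,60],[0,0,0,0,0,0,60],[0,0,0,0,0,0,60],[0,0,0,0,0,0,60],[0,0,0,0,0,0,60],[0,0,0,0,0,0,60],[0,0,0,0,0,0,60],[0,0,0,0,0,0,60]]]'

```text
t: 78.15
ee_pos: [0.463, 0.2554, 0.0361]
eef_rot: [0.707, 0.707, 0.0, 0.0]
wrist_force: [-0.1, 0.4, 1.3]
gripper_width: 0.642
grip_force: 0.0
```

Call:
drive_tool --steps '[[[0,0,0,0,0,-0.1,60],[0,0,0,0,0,-0.2,60],[0,0,0,0,0,-0.35,60],[0,0,0,0,0,-0.5,60],[0,0,0,0,0,-0.65,60],[0,0,0,0,0,-0.8,60],[0,0,0,0,0,-1,60],[0,0,0,0,0,-1,60],[0,0,0,0,0,-1,60],[0,0,0,0,0,-1,60]]]'

```text
t: 79.4
ee_pos: [0.4627, 0.2553, 0.1354]
eef_rot: [0.707, 0.707, -0.001, -0.0]
wrist_force: [-0.3, -0.8, 0.8]
gripper_width: 0.645
grip_force: 0.0
```

Call:
drive_tool --steps '[[[0,0,0,-0.2,0,-0.1,60],[0,0,0,-0.4,0,-0.3,60],[0,0,0,-0.6,0,-0.5,60],[0,0,0,-0.8,-0.2,-0.5,60],[0,0,0,-1,-0.5,-0.5,60],[0,0,0,-1,-0.8,-0.5,60],[0,0,0,-1,-0.8,-0.5,60],[0,0,0,-1,-0.8,-0.5,60],[0,0,0,-1,-0.8,-0.5,60],[0,0,0,-1,-0.8,-0.5,60]]]'

```text
t: 80.65
ee_pos: [0.3833, 0.1555, 0.186]
eef_rot: [0.707, 0.707, -0.0, -0.0]
wrist_force: [0.4, 0.3, -0.3]
gripper_width: 0.648
grip_force: 0.0
```

Call:
drive_tool --steps '[[[0,0,0,-0.2,0,0,60],[0,0,0,-0.4,0,0,60],[0,0,0,-0.6,0,0,60],[0,0,0,-0.8,0,0,60],[0,0,0,-1,0,0,60],[0,0,0,-1,0,0,60],[0,0,0,-1,0,0,60],[0,0,0,-1,0,0,60],[0,0,0,-1,0,0,60],[0,0,0,-1,0,0,60]]]'

```text
t: 81.9
ee_pos: [0.3829, 0.0557, 0.1862]
eef_rot: [0.707, 0.707, 0.0, 0.0]
wrist_force: [0.0, -0.5, 0.4]
gripper_width: 0.647
grip_force: 0.0
```

Run:
```python
from plant import telemetry,read_camera
from h import *
d=read_camera("top"); print('tall',blobs(d,.05,.085,(150,140,450,330),20));print('tins',blobs(d,.0315,.04,(150,180,270,295)))
cv2.imwrite('pics/t6.png',cv2.resize(d['frame'][70:330,130:530],None,fx=2,fy=2)[:,:,::-1])
d=read_camera("scene");cv2.imwrite('pics/s6.png',cv2.resize(d['frame'][100:330,140:480],None,fx=2.3,fy=2.3)[:,:,::-1])
```

```text
tall [array([ 696.1, -304.6,   14. ,   60.2,   36. ]), array([629.2, 196.6,  25.6,  72.5, 408. ]), array([620.4, 341.2,  25.9,  72.2, 434. ]), array([542.2, 263.6,  13. ,  76.7, 134. ]), array([464. , 254.9,  25.1,  72.5, 439. ])]
tins [array([619.5, 272.8,  25. ,  33.6, 269. ]), array([466.5, 182.7,  24.7,  33.3, 266. ]), array([449.4, 330.3,  24.9,  33.5, 291. ])]
```

View pics/t6.png

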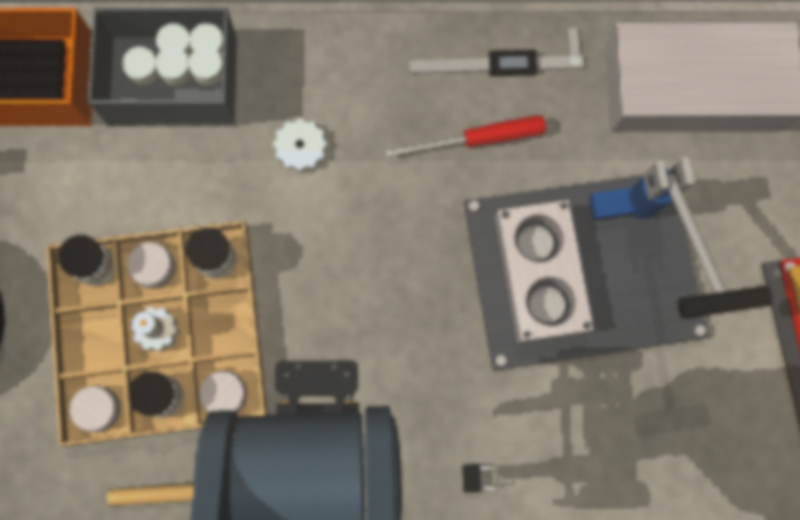

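View pics/s6.png

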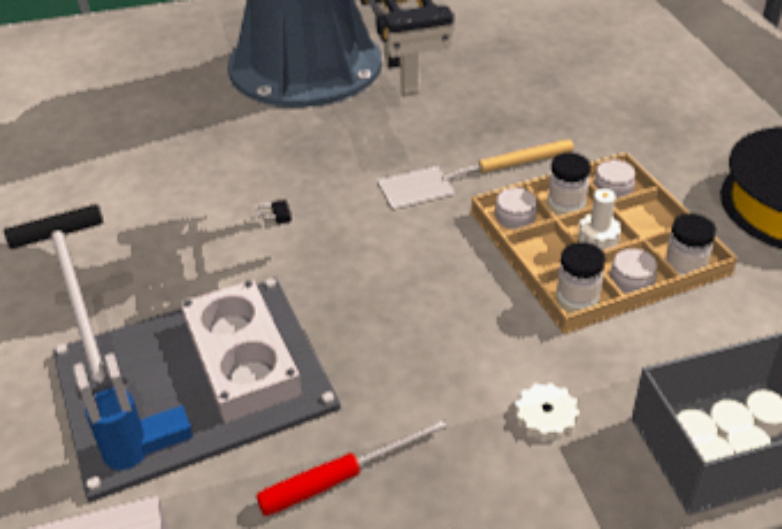

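Three jars and the casting stand upright in separate cells, with tops at about 73 and 77 mm. The tins haven't moved, both mould cavities are empty, the lever is at rest and the arm is clear of everything. Handing the job in.

```bash
python3 -c "
from plant import arm
print(arm.job_done())"
```

```text
the job is handed in; nothing more can be done
None
```

I worked the lever through four full strokes, then packed the one casting and all three jars upright in separate crate cells, left the tins and tools where they were, and handed the job in at about 82 s; one jar got nudged about 15 mm in its cell but still stands upright.

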